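# Take a metal thickness reading on a silver tray

### The job

Clear the flattening block off the sloping silver tray and stand it upright, gently, on the round log slice. Then take the thickness gauge out of its holder and hold its nose tip inside the scribed ring on the tray, the gauge square to the sloping face, pressed lightly so that the sprung nose is about halfway in. Finish while still holding it there, and leave the hammer, tin and punch where they are.

Things in the scene. Friction and masses are not known exactly. Their poses are not given: they have to be found in the camera images.
- tray: Silver oval tray, 180 mm wide (its x), 320 mm long (its y) plus a loop handle at each end, fixed on a wooden stand. Its z is the normal of its flat face and leans 15 degrees from vertical towards its own -x (roughly towards the robot; the stand's yaw varies). Origin: centre of the underside; flat face at z = 4 mm, raised beaded rim to 15 mm.
- mark (a point): Centre of the scribed ring (18 mm across, thin dark line) on the flat face of the tray, 60 mm from the tray's centre towards its +y end. At the start the flattening block stands over it. Axes as the tray's: z is the normal of the face.
- dolly: Flattening block: round steel foot 52 mm across and 16 mm high, a thin neck, and on top a dark wooden cylindrical knob 27 mm across from z = 36 to 64 mm. About 0.32 kg. Loose. Origin: centre of the underside, z up through the knob. Starts on the tray over the mark, leaning 15 degrees with it.
- slab: Round slice of log fixed on the bench, 130 mm across, 24 mm high, with growth rings. Origin: centre of the underside; top at z = 24 mm. It lies on one side of the tray, the gauge holder on the other; the sides swap from start to start.
- holder: Dark wooden holder block 70 x 70 x 50 mm with a hole 19 mm across and 42 mm deep in the middle of its top, in which the gauge stands. Origin: centre of the underside. Fixed.
- gauge: Pen-style thickness gauge, loose, about 0.18 kg: square grey barrel 24 x 24 mm, 85 mm long; below it a steel sleeve 14 mm across, 20 mm long; out of that a sprung nose pin 6 mm across, 10 mm out. Origin: centre of the barrel's underside, z up the barrel, x and y square to its faces. Starts upright, nose down in the holder, origin level with the holder's top, any yaw.
- gauge_tip (a point): The very end of the gauge's nose pin, 30 mm below the gauge's origin along its -z when the nose is fully out (less as it is pressed in).
- gauge_nose (a joint): How far the sprung nose pin is pressed into the sleeve, m: 0 fully out, 0.008 fully in (hard stop). Spring: 1.2 N at the start of travel, rising by 0.6 N per mm, so 3.6 N at 4 mm, halfway, and 6 N at the stop.
- hammer: Bystander: planishing hammer lying on the bench beyond the tray, steel head 87 mm long and 26 mm across, wooden handle 250 mm. Origin under the head, handle along its -x. Loose.
- tin: Bystander: round closed steel tin 68 mm across, 50 mm high, standing on the bench. Origin: centre of the underside. Loose.
- punch: Bystander: dark steel doming punch 32 mm across, 76 mm high with a round top, standing on the bench. Origin: centre of the underside. Loose.

How it is judged:
By the outcome, as a careful person would: the job done as asked, in the order asked, and still so for the second after the job is handed in, while the arm keeps its last pose, push and grip.
It also fails if it takes over 61 s, if anything falls off the work surface, if the arm or the gripper's body presses on something with over 40 N, if the wrist force passes 120 N, or if a joint passes its speed limit or range.

### The arm

A 7-joint arm with a two-finger parallel gripper is mounted at the origin on the work surface. World frame = base frame: x ahead of the robot, y to its left, z up, the work surface at z = 0. Lengths are in mm, angles in rad, forces in N, time in s.
With the tool pointing down it reaches from about 400 to 875 mm from the base axis. Payload 4.4 kg.
Tool frame: the origin (TCP) lies on the centre line of the jaws, within the pads' length; the fingertips stand 25 mm ahead of it and the grasp point (between the pads) lies 6 mm ahead of it (ctrl.finger_overhang is the distance from the TCP to the fingertips, in mm); z points along the fingers, y is the line along which they close (so a half turn about z gives the same grasp; the last joint's range is limited). The gripper opens to 85 mm and grips with 20 to 120 N. Pads are 22 mm wide; open, the fingers measure 114 mm over their backs; the gripper's body (76 mm by 85 mm) begins 54 mm behind the grasp point. The pads swing forward as they close: fully open they stand 13 mm farther back than shut.
Start: joints at [1.142, 0.628, 0.038, 1.517, -0.027, 0.996, -0.02], TCP at [230.708, -607.694, 256.313] pointing down, gripper open.
Joint ranges: [-3.06, 3.06], [-0.37, 2.12], [-1.25, 1.32], [0.18, 2.47], [-1.1, 4.24], [0.23, 1.98], [-2.94, 2.94]. Speed limits (rad/s): [2.57, 2.57, 3.14, 3.14, 3.14, 3.14, 3.14].

### API

Orientations are given as [roll, pitch, yaw] about the fixed x, y, z axes, in that order (R = Rz(yaw) Ry(pitch) Rx(roll)).
In Python, from cell import ctrl gives the robot as it stands. The module is installed in compiled form; this text tells all that it offers.
- The arm moves only by the tool play_rows, never from a script. Its argument "targets" is a list of rows, each a list of 5 numbers: the closure, from 0 (fully open) to 1 (shut), then the shift along the tool's x, y, z in cm, then the turn about the tool's z in degrees. In form: [[gripper, dx, dy, dz, spin], ...]. A call has 1 to 10 rows; each row is the pose to reach, as a shift and turn from the pose commanded when the call began, along the tool's axes at that moment; what a row does not reach only later rows make up. A row lasts 1/10 s, in which the tool goes at most 50 mm and 8.59 degrees, less where a joint would pass 70% of its speed; a pose out of reach is approached as far as the arm can. A call with a gripper value outside its range is refused whole. The fingers move at their own pace and stop on an object; the grip force is fixed at half the most. Time passes only in rows, so rows that repeat a pose let the fingers close. It gives the time, the measured TCP pose, the force, the opening and the grip force at its end, in the units of the state.
- ctrl.read_state(): the state, without advancing time (a new reading comes with each control period).
- ctrl.get_image(name): name is "scene" or "side" or "wrist"; returns (picture, depth): 420x560x3 uint8, red, green, blue; 420x560 float32, mm along the optical axis (not along the pixel's ray), 0 where there is no reading.
- ctrl.calibration(name): a dict with "vfov" (degrees; the focal length in pixels is half the picture's height over the tangent of half this angle, whatever the lens; pixels are square), "cx", "cy" (the principal point, pixels), "extrinsics" (4x4, takes a point from camera to world coordinates); the wrist camera has in their place "mount" (4x4, takes a point from camera to tool coordinates, whose origin is the TCP and whose axes are the flange's). Camera axes: x right, y down, z forward; pixel columns grow to the right and rows downward; lengths in mm; the calibration is good to about 2 mm. The wrist camera is an equidistant fisheye: a pixel r from the principal point sees the ray r / f radians off the axis. A picture is of the moment at which its call begins: read the wrist's pose just before it. calibration takes no time and is no camera call.
- ctrl.finish_job(): hands the job in; it is judged then, once.
Trained networks look in the newest picture that a camera, given by its name, has taken for a name from the list of things; names that differ only in an ending like _2 or _b are one class to them, and where a whole thing is asked for, a point or a joint stands for the part that bears it (a point fixed in the world has none). Each returns a list of dicts, best first, with "confidence" (0 to 1); they miss things now and then, are a little off and sometimes report something else, mostly with a low value. They report only what shows in the picture. A call takes as long as a camera call.
- ctrl.search_frame(camera, name): "bbox" ([left, top, right, bottom] in pixels, round what is visible of it).
- ctrl.trace(camera, name): "pixels" (420x560 bool, what is visible of it) and "bbox" ([left, top, right, bottom] in pixels, round what is visible of it).
The state is a dict: "clock": time; "qpos": joint angles; "qd": joint speeds; "tau": joint torques, N m; "eef_pos": TCP position; "tool_rot": TCP orientation; "force": force on the tool from outside, world axes, zero at the start; "torque": the same for the moment, N m; "width": finger opening in mm; "gripper_force": force on a finger pad.
Only numpy, scipy, OpenCV 4.12 (cv2) and the standard library are available. Lean on these libraries where they do the work, as an engineer would, in place of code of your own. Each camera call takes 0.05 s, during which the arm holds its last target. There are 200 camera calls.

## Working session

There is one attempt and no reset: what is moved stays moved. The work goes in short steps, Python scripts to look and compute and a tool call to move; the robot and the scene stay as the last step left them, time stands still between calls to the robot, and variables do not carry over. Pictures are saved under pics/ and viewed, at most 10 in all, crops included, and the job is handed in when it is done.

Besides the shell and the picture viewer there is one more tool, called after ">>>" by a JSON object that holds its "fn" and its "kwargs", one argument or row to a line. play_rows: Moves the arm, as the interface text tells. Its arguments: {"type":"object","properties":{"targets":{"type":"array"}},"required":["targets"]}

```bash
mkdir -p pics
cat > h.py <<'E'
import numpy as np, cv2
from cell import ctrl
from scipy.spatial.transform import Rotation as Ro
def shot(n):
    s=ctrl.read_state(); p,d=ctrl.get_image(n); return s,p,d
def save(p,f): cv2.imwrite('pics/'+f,p[:,:,::-1])
def T(s):
    M=np.eye(4); M[:3,:3]=Ro.from_euler('xyz',s['tool_rot']).as_matrix(); M[:3,3]=s['eef_pos']; return M
def cloud(n,d,s=None):
    c=ctrl.calibration(n); f=210/np.tan(np.radians(c['vfov'])/2)
    v,u=np.mgrid[:420,:560].astype(float); x=u-c['cx']; y=v-c['cy']
    if n=='wrist':
        r=np.hypot(x,y)+1e-9; th=r/f; k=np.tan(th)/r; E=T(s)@c['mount']
        X=np.dstack([x*k*d,y*k*d,d])
    else: E=c['extrinsics']; X=np.dstack([x/f*d,y/f*d,d])
    W=X@E[:3,:3].T+E[:3,3]; W[d<=0]=np.nan; return W
def proj(n,P,s=None):
    c=ctrl.calibration(n); f=210/np.tan(np.radians(c['vfov'])/2)
    E=np.array(c['extrinsics']) if n!='wrist' else T(s)@c['mount']
    q=(np.atleast_2d(P)-E[:3,3])@E[:3,:3]
    if n=='wrist':
        r=np.hypot(q[:,0],q[:,1]); th=np.arctan2(r,q[:,2]); k=f*th/(r+1e-9)
    else: k=f/q[:,2]
    return np.c_[q[:,0]*k+c['cx'],q[:,1]*k+c['cy']]
E
cat > a.py <<'E'
from h import *
np.set_printoptions(precision=1,suppress=True)
s=ctrl.read_state(); print(s['clock'],s['eef_pos'],s['tool_rot'],s['width'],s['force'])
ims=[]
for n in ['scene','side']:
    s,p,d=shot(n); ims.append(p); W=cloud(n,d,s); np.save(n+'.npy',W); print(n,ctrl.calibration(n)['extrinsics'][:3,3] if 0 else np.array(ctrl.calibration(n)['extrinsics'])[:3,3])
    for k in ['tray','dolly','slab','holder','gauge','hammer','tin','punch']:
        r=ctrl.trace(n,k)
        if r:
            m=r[0]['pixels']; q=W[m]; q=q[~np.isnan(q[:,0])]
            print(k,round(r[0]['confidence'],2),r[0]['bbox'],len(q), np.percentile(q,[3,50,97],axis=0).round(0).tolist() if len(q) else '')
            np.save(f'{n}_{k}.npy',q)
    save(p,n+'0.png')
E
python3 a.py
```

```text
0.0 [ 230.5 -607.1  255.4] [-3.1  0.   0.4] 85.24654694659529 [-0.7 -0.6 -0.8]
scene [1262.2 -290.6  819.2]
slab 0.63 [359.5, 146.8, 403.4, 178.7] 1334 [[471.0, 299.0, 5.0], [535.0, 355.0, 23.0], [587.0, 415.0, 26.0]]
holder 0.58 [99.5, 196.7, 135.0, 234.8] 935 [[438.0, -390.0, 3.0], [491.0, -352.0, 44.0], [505.0, -314.0, 51.0]]
gauge 0.9 [101.2, 180.5, 119.8, 212.4] 429 [[458.0, -366.0, 54.0], [472.0, -351.0, 101.0], [480.0, -338.0, 136.0]]
hammer 0.69 [243.1, 257.7, 360.1, 308.2] 1280 [[753.0, -127.0, -1.0], [795.0, -60.0, 17.0], [830.0, 114.0, 26.0]]
tin 0.81 [380.3, 184.7, 413.1, 213.1] 681 [[657.0, 287.0, 7.0], [691.0, 309.0, 45.0], [712.0, 344.0, 52.0]]
punch 0.69 [141.1, 262.3, 163.0, 291.8] 384 [[674.0, -331.0, 5.0], [691.0, -317.0, 51.0], [696.0, -304.0, 74.0]]
side [ 521.5 -812.3  995.2]
tray 0.87 [181.2, 156.5, 277.6, 257.9] 6436 [[439.0, -119.0, 57.0], [545.0, 13.0, 79.0], [634.0, 179.0, 106.0]]
dolly 0.75 [207.4, 171.0, 226.9, 196.4] 361 [[491.0, 63.0, 83.0], [509.0, 77.0, 97.0], [534.0, 100.0, 142.0]]
slab 0.81 [196.4, 122.3, 239.8, 156.3] 1092 [[463.0, 300.0, 7.0], [522.0, 351.0, 23.0], [577.0, 416.0, 27.0]]
holder 0.58 [187.1, 338.9, 225.8, 383.3] 1179 [[426.0, -391.0, 5.0], [466.0, -370.0, 48.0], [500.0, -325.0, 52.0]]
gauge 0.81 [195.9, 327.5, 209.6, 362.6] 436 [[448.0, -366.0, 52.0], [463.0, -358.0, 112.0], [477.0, -339.0, 138.0]]
hammer 0.63 [315.4, 188.6, 353.3, 265.8] 886 [[748.0, -128.0, -2.0], [787.0, -75.0, 16.0], [824.0, 122.0, 25.0]]
tin 0.56 [256.4, 127.9, 280.3, 159.6] 479 [[647.0, 286.0, 5.0], [675.0, 302.0, 43.0], [705.0, 345.0, 52.0]]
punch 0.6 [295.7, 316.7, 313.3, 345.4] 371 [[662.0, -332.0, -0.0], [674.0, -326.0, 53.0], [691.0, -308.0, 75.0]]
```

```bash
cat > b.py <<'E'
from h import *
q=np.load('side_tray.npy'); 
# plane ransac-ish
m=np.ones(len(q),bool)
for i in range(15):
    c=q[m].mean(0); n=np.linalg.svd(q[m]-c,full_matrices=False)[2][2]; n*=np.sign(n[2]); r=(q-c)@n; m=abs(r)<max(3,12-i)
print('n',n,'tilt',np.degrees(np.arccos(n[2])),'yaw',np.degrees(np.arctan2(-n[1],-n[0])),m.sum(),c)
x=np.array([-n[0],-n[1],0]); 
# tray x axis: horizontal part of n points -x
h=-n[:2]/np.hypot(*n[:2]); xa=np.array([h[0]*n[2],h[1]*n[2],np.hypot(*n[:2])]); ya=np.cross(n,xa)
a=q@xa; b=q@ya
print('x ext',np.percentile(a,[1,99]),'y ext',np.percentile(b,[1,99]))
np.savez('tray.npz',n=n,xa=xa,ya=ya,c=c)
for k in ['side_dolly','scene_slab','side_slab','scene_gauge','side_gauge']:
    q=np.load(k+'.npy'); z=q[:,2]; t=q[z>np.percentile(z,97)-6]
    (cc,w,an)=cv2.minAreaRect(t[:,:2].astype(np.float32)); print(k,'top',cc,w,an,t[:,2].mean())
s=ctrl.read_state(); print(T(s).round(3)); print(ctrl.calibration('wrist'), ctrl.finger_overhang)
for k in ['scene','side']:
    p=cv2.imread(f'pics/{k}0.png'); cv2.imwrite(f'pics/{k}c.png',p)
a=cv2.imread('pics/scene0.png')[140:320,80:440]; b=cv2.imread('pics/side0.png')[100:400,160:380]
a=cv2.resize(a,None,fx=1.2,fy=1.2); o=np.zeros((600,800,3),np.uint8); o[:a.shape[0],:a.shape[1]]=a; b=cv2.resize(b,None,fx=1.6,fy=1.6); o[:b.shape[0],440:440+b.shape[1]]=b; cv2.imwrite('pics/both.png',o)
E
python3 b.py
```

```text
n [-0.24058299 -0.09137131  0.96631833] tilt 14.912863049878732 yaw 20.79633780000176 4620 [540.23746236  21.95896013  77.87150239]
x ext [425.13959811 606.72905044] y ext [-337.43475041    7.17420675]
side_dolly top (501.0148010253906, 81.83126831054688) (24.149885177612305, 24.983238220214844) 54.491058349609375 139.2976314693362
scene_slab top (523.504150390625, 359.80987548828125) (126.67488098144531, 129.26239013671875) 69.14450073242188 23.557394388321843
side_slab top (520.4357299804688, 360.79290771484375) (130.19497680664062, 128.12176513671875) 45.80912780761719 23.62661474557319
scene_gauge top (465.8786315917969, -351.5801086425781) (23.65232276916504, 22.89102554321289) 29.965221405029297 134.28212506789637
side_gauge top (462.7752990722656, -351.4347839355469) (24.33893585205078, 24.858516693115234) 29.926645278930664 135.1374512575151
[[ 9.35000e-01  3.55000e-01  0.00000e+00  2.30745e+02]
 [ 3.55000e-01 -9.35000e-01 -0.00000e+00 -6.07681e+02]
 [ 0.00000e+00  0.00000e+00 -1.00000e+00  2.56347e+02]
 [ 0.00000e+00  0.00000e+00  0.00000e+00  1.00000e+00]]
{'vfov': 65.70646984690485, 'cx': 279.31236691553755, 'cy': 208.541157528398, 'mount': array([[ 2.46938970e-04, -9.44268558e-01, -3.29175986e-01,
         8.54401968e+01],
       [ 9.99999611e-01, -4.53971922e-05,  8.80398413e-04,
         3.83878967e-01],
       [-8.46276206e-04, -3.29176075e-01,  9.44268180e-01,
        -1.17552751e+02],
       [ 0.00000000e+00,  0.00000000e+00,  0.00000000e+00,
         1.00000000e+00]])} 25.0
```

View pics/both.png

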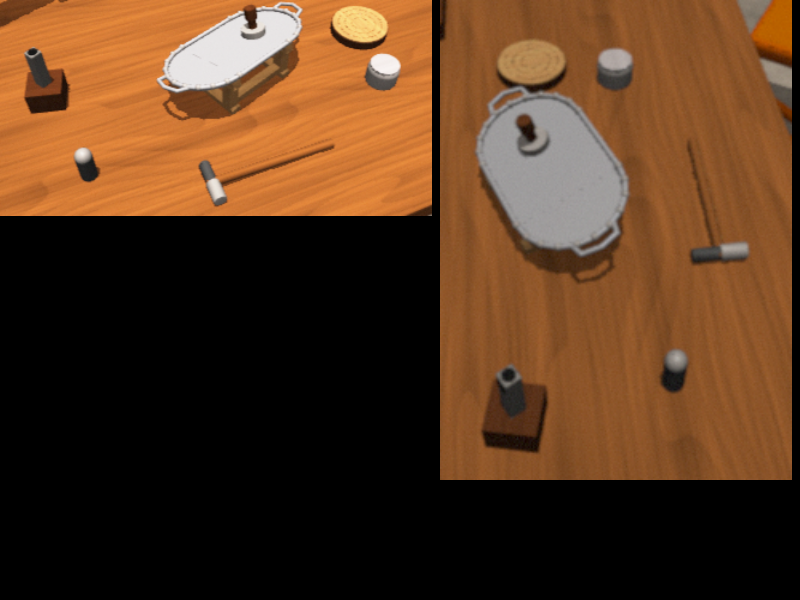

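>>> {"fn": "play_rows", "kwargs": {
  "targets": [
    [0, 50, -54.9, 5.6, 0],
    [0, 50, -54.9, 5.6, 0],
    [0, 50, -54.9, 5.6, 0],
    [0, 50, -54.9, 5.6, 0],
    [0, 50, -54.9, 5.6, 0],
    [0, 50, -54.9, 5.6, 0],
    [0, 50, -54.9, 5.6, 0],
    [0, 50, -54.9, 5.6, 0],
    [0, 50, -54.9, 5.6, 0],
    [0, 50, -54.9, 5.6, 0]
  ]
}}

```text
clock: 1.9
eef_pos: [414.5, -142.2, 219.0]
tool_rot: [3.141, -0.001, 0.362]
force: [1.2, -0.4, 1.0]
width: 85.8
gripper_force: 0.0
```

>>> {"fn": "play_rows", "kwargs": {
  "targets": [
    [0, 16.2, -17.9, 1.9, 0],
    [0, 16.2, -17.9, 1.9, 0],
    [0, 16.2, -17.9, 1.9, 0],
    [0, 16.2, -17.9, 1.9, 0],
    [0, 16.2, -17.9, 1.9, 0],
    [0, 16.2, -17.9, 1.9, 0],
    [0, 16.2, -17.9, 1.9, 0]
  ]
}}

```text
clock: 2.6
eef_pos: [501.6, 81.8, 199.5]
tool_rot: [3.142, 0.0, 0.365]
force: [-0.2, -1.0, -0.7]
width: 85.4
gripper_force: 0.0
```

```bash
cat > c.py <<'E'
from h import *
np.set_printoptions(precision=1,suppress=True)
s,p,d=shot('wrist'); print(s['clock'],s['eef_pos'],s['tool_rot']); save(p,'w1.png')
W=cloud('wrist',d,s); M=np.linalg.inv(T(s))
r=ctrl.trace('wrist','dolly')
for k in r[:2]:
    q=W[k['pixels']]; q=q[~np.isnan(q[:,0])]; print(k['confidence'],k['bbox'],len(q))
    t=q[q[:,2]>np.percentile(q[:,2],98)-8]; cc=cv2.minAreaRect(t[:,:2].astype(np.float32)); print(cc,t[:,2].mean(), M[:3,:3]@np.r_[cc[0],t[:,2].mean()]+M[:3,3])
E
python3 c.py
```

```text
2.6 [501.6  81.8 199.5] [3.1 0.  0.4]
0.94 [241.0, 161.0, 312.2, 260.6] 5105
((504.1475524902344, 82.61373901367188), (27.484397888183594, 26.281572341918945), 21.973167419433594) 140.2223183167269 [ 2.7  0.1 59.3]
```

>>> {"fn": "play_rows", "kwargs": {
  "targets": [
    [0.2, 0.4, 0, 3.5, 0],
    [0.4, 0.4, 0, 5.0, 0],
    [0.4, 0.4, 0, 5.4, 0],
    [0.4, 0.4, 0, 5.4, 0],
    [1, 0.4, 0, 5.4, 0],
    [1, 0.4, 0, 5.4, 0],
    [1, 0.4, 0, 5.4, 0],
    [1, 0.4, 0, 5.4, 0],
    [1, 0.4, 0, 5.4, 0],
    [1, 0.4, 0, 5.4, 0]
  ]
}}

```text
clock: 3.7
eef_pos: [505.7, 82.1, 146.8]
tool_rot: [3.141, -0.001, 0.362]
force: [-1.5, -0.8, 5.6]
width: 24.7
gripper_force: 58.7
```

>>> {"fn": "play_rows", "kwargs": {
  "targets": [
    [1, 0, 0, -1, 0],
    [1, 0, 0, -3, 0],
    [1, 0, 0, -6, 0],
    [1, 2, -5, -7.5, 0],
    [1, 4, -10, -7.5, 0],
    [1, 6, -15, -7.5, 0],
    [1, 8, -20, -7.5, 0],
    [1, 10, -24, -7.5, 0],
    [1, 10.3, -25.4, -6, 0],
    [1, 10.3, -25.4, -3, 0]
  ]
}}

```text
clock: 4.7
eef_pos: [511.1, 364.7, 177.6]
tool_rot: [-3.135, -0.007, 0.371]
force: [0.2, -0.7, -3.3]
width: 25.0
gripper_force: 59.8
```

>>> {"fn": "play_rows", "kwargs": {
  "targets": [
    [1, 0, 0, 3, 0],
    [1, 0, 0, 5.5, 0],
    [1, 0, 0, 6.5, 0],
    [1, 0, 0, 6.5, 0],
    [1, 0, 0, 6.5, 0]
  ]
}}

```text
clock: 5.2
eef_pos: [512.3, 356.8, 111.8]
tool_rot: [-3.141, -0.002, 0.363]
force: [1.4, 0.1, -2.2]
width: 24.6
gripper_force: 59.7
```

```bash
cat > d.py <<'E'
from h import *
np.set_printoptions(precision=1,suppress=True)
s,p,d=shot('wrist'); print(s['clock'],s['eef_pos'],s['force'],s['width']); save(p,'w2.png')
s,p,d=shot('side'); W=cloud('side',d)
r=ctrl.trace('side','dolly'); k=r[0]; q=W[k['pixels']]; q=q[~np.isnan(q[:,0])]; print(k['confidence'],k['bbox'],np.percentile(q,[2,50,98],axis=0))
a=cv2.imread('pics/w2.png'); b=cv2.resize(p[90:200,170:260,::-1],None,fx=2.6,fy=2.6); o=np.zeros((420,800,3),np.uint8); o[:,:560]=a; o[:b.shape[0],560:560+b.shape[1]]=b; cv2.imwrite('pics/d1.png',o)
E
python3 d.py
```

```text
5.2 [512.3 356.8 111.8] [ 1.4  0.1 -2.2] 24.629841247832537
0.62 [207.3, 118.2, 221.0, 142.9] [[498.3 333.2  42.3]
 [518.2 349.3  58.9]
 [542.7 373.1 104. ]]
```

View pics/d1.png

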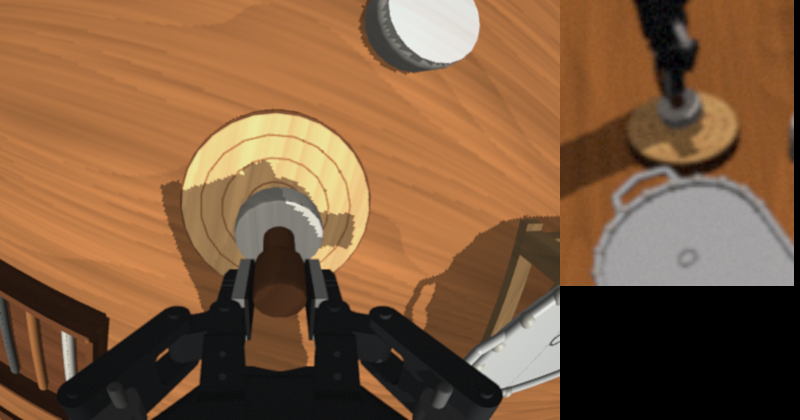

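>>> {"fn": "play_rows", "kwargs": {
  "targets": [
    [1, 0, 0, 0.5, 0],
    [1, 0, 0, 0.8, 0],
    [1, 0, 0, 1.0, 0],
    [1, 0, 0, 1.1, 0],
    [1, 0, 0, 1.2, 0],
    [1, 0, 0, 1.2, 0]
  ]
}}

```text
clock: 5.95
eef_pos: [511.6, 356.4, 98.6]
tool_rot: [3.142, 0.0, 0.363]
force: [-0.3, -1.2, -2.2]
width: 24.8
gripper_force: 59.7
```

>>> {"fn": "play_rows", "kwargs": {
  "targets": [
    [1, 0, 0, 0.1, 0],
    [1, 0, 0, 0.2, 0],
    [1, 0, 0, 0.2, 0]
  ]
}}

```text
clock: 6.25
eef_pos: [512.4, 356.6, 97.9]
tool_rot: [-3.141, -0.002, 0.363]
force: [-1.1, -1.2, 4.8]
width: 25.1
gripper_force: 60.7
```

>>> {"fn": "play_rows", "kwargs": {
  "targets": [
    [1, 0.2, 0, 0.05, 0],
    [1, 0.4, 0, 0.1, 0],
    [1, 0.6, 0, 0.15, 0],
    [1, 0.6, 0, 0.15, 0]
  ]
}}

```text
clock: 6.65
eef_pos: [517.0, 358.7, 96.6]
tool_rot: [-3.141, 0.0, 0.363]
force: [-2.9, -1.4, 9.1]
width: 24.7
gripper_force: 61.3
```

>>> {"fn": "play_rows", "kwargs": {
  "targets": [
    [1, 0.2, 0, 0.1, 0],
    [1, 0.4, 0, 0.2, 0],
    [1, 0.6, 0, 0.25, 0],
    [1, 0.6, 0, 0.25, 0]
  ]
}}

```text
clock: 7.05
eef_pos: [522.9, 361.2, 94.2]
tool_rot: [-3.141, -0.001, 0.363]
force: [-2.3, -1.0, 8.2]
width: 25.1
gripper_force: 62.7
```

```bash
cat > d.py <<'E'
from h import *
import sys
np.set_printoptions(precision=2,suppress=True)
s,p,d=shot('wrist'); print(s['clock'],s['eef_pos'],s['force'],s['width']); save(p,sys.argv[1])
W=cloud('wrist',d,s); k=ctrl.trace('wrist','dolly')[0]; print(k['confidence'])
q=W[k['pixels']]; q=q[~np.isnan(q[:,0])]; print(np.percentile(q,[2,50,98],axis=0))
t=q[(q[:,2]>30)&(q[:,2]<47)]  # foot top
c=np.median(t,0); t=t[np.hypot(*(t-c)[:,:2].T)<40]
A=np.c_[t[:,:2]-t[:,:2].mean(0),np.ones(len(t))]
w=np.ones(len(t),bool)
for i in range(8): 
    g=np.linalg.lstsq(A[w],t[w,2],rcond=None)[0]; w=abs(A@g-t[:,2])<2
R=Ro.from_euler('z',s['tool_rot'][2]).as_matrix()[:2,:2]
print('foot top slope deg in tool x,(−tool y):',np.degrees(np.arctan(R.T@g[:2])),g[2],w.sum(),len(t))
E
python3 d.py w3.png
```

```text
7.05 [522.93 361.23  94.23] [-2.35 -1.    8.2 ] 25.054869129620844
0.75
[[510.86 341.76  31.39]
 [530.15 363.56  43.66]
 [548.05 384.3   90.23]]
foot top slope deg in tool x,(−tool y): [ 3.43 -0.06] 42.342222465844706 3049 3703
```

>>> {"fn": "play_rows", "kwargs": {
  "targets": [
    [1, 0.2, 0, 0.06, 0],
    [1, 0.4, 0, 0.12, 0],
    [1, 0.4, 0, 0.16, 0],
    [1, 0.4, 0, 0.16, 0]
  ]
}}

```text
clock: 7.55
eef_pos: [526.4, 362.6, 92.7]
tool_rot: [-3.141, -0.0, 0.363]
force: [-2.9, 0.5, 8.7]
width: 24.6
gripper_force: 63.6
```

```bash
python3 d.py w3.png
```

```text
7.55 [526.42 362.58  92.7 ] [-2.91  0.52  8.66] 24.589802582222454
0.7
[[513.78 343.28  30.17]
 [532.11 364.26  43.24]
 [548.62 384.09  88.9 ]]
foot top slope deg in tool x,(−tool y): [-0.    0.04] 40.404486055892974 2881 3360
```

>>> {"fn": "play_rows", "kwargs": {
  "targets": [
    [0.6, 0, 0, 0, 0],
    [0.5, 0, 0, 0, 0],
    [0.3, 0, 0, 0, 0],
    [0, 0, 0, 0, 0],
    [0, 0, 0, -2, 0],
    [0, 0, 0, -5, 0],
    [0, 0, 0, -9, 0],
    [0, -2.5, 5, -12, 0],
    [0, -4.8, 10, -12, 0],
    [0, -7.2, 15, -12, 0]
  ]
}}

```text
clock: 8.65
eef_pos: [514.8, 217.8, 212.0]
tool_rot: [3.141, -0.003, 0.364]
force: [0.7, -1.2, -0.7]
width: 85.3
gripper_force: 0.0
```

>>> {"fn": "play_rows", "kwargs": {
  "targets": [
    [0, -24, 49.6, 0, -9.2],
    [0, -24, 49.6, 0, -9.2],
    [0, -24, 49.6, 0, -9.2],
    [0, -24, 49.6, 0, -9.2],
    [0, -24, 49.6, 0, -9.2],
    [0, -24, 49.6, 0, -9.2],
    [0, -24, 49.6, 0, -9.2],
    [0, -24, 49.6, 0, -9.2],
    [0, -24, 49.6, 0, -9.2],
    [0, -24, 49.6, 0, -9.2]
  ]
}}

```text
clock: 9.65
eef_pos: [470.0, -281.4, 210.7]
tool_rot: [3.141, -0.0, 0.523]
force: [1.3, -0.3, -0.4]
width: 85.0
gripper_force: 0.0
```

```bash
cat > e.py <<'E'
from h import *
np.set_printoptions(precision=2,suppress=True)
s,p,d=shot('wrist'); print(s['clock'],s['eef_pos'],s['tool_rot'],s['force']); save(p,'w4.png')
W=cloud('wrist',d,s)
for nm in ['gauge','holder']:
    for k in ctrl.trace('wrist',nm)[:1]:
        q=W[k['pixels']]; q=q[~np.isnan(q[:,0])]; print(nm,k['confidence'],k['bbox'],len(q))
        t=q[q[:,2]>np.percentile(q[:,2],95)-5]; cc=cv2.minAreaRect(t[:,:2].astype(np.float32)); print(cc,np.median(t[:,2]))
s,p,d=shot('side'); save(p,'s1.png'); W=cloud('side',d); np.save('side1.npy',W)
k=ctrl.trace('side','dolly')[0]; q=W[k['pixels']]; q=q[~np.isnan(q[:,0])]; print('dolly',k['confidence'],np.percentile(q,[2,50,98],axis=0))
k=ctrl.search_frame('side','mark'); print(k[:3])
E
python3 e.py
python3 - <<'E'
import cv2,numpy as np
a=cv2.imread('pics/w4.png'); b=cv2.resize(cv2.imread('pics/s1.png')[100:260,170:290],None,fx=2,fy=2)
o=np.zeros((420,800,3),np.uint8); o[:,:560]=a; o[:b.shape[0],560:560+b.shape[1]]=b; cv2.imwrite('pics/e1.png',o)
E
```

```text
9.65 [ 470.02 -281.44  210.72] [ 3.14 -0.    0.52] [ 1.27 -0.28 -0.42]
gauge 0.83 [327.3, 223.8, 374.1, 295.8] 2360
((480.48199462890625, -340.51513671875), (62.31717300415039, 23.868789672851562), 33.14284133911133) 135.71097739852095
holder 0.59 [288.4, 174.9, 386.7, 281.6] 4536
((463.9654541015625, -351.3611145019531), (71.44720458984375, 71.00448608398438), 75.9676284790039) 50.05263605839713Traceback (most recent call last):
  File "e.py", line 10, in <module>
    k=ctrl.trace('side','dolly')[0]; q=W[k['pixels']]; q=q[~np.isnan(q[:,0])]; print('dolly',k['confidence'],np.percentile(q,[2,50,98],axis=0))
      ~~~~~~~~~~~~~~~~~~~~~~~~~~^^^
IndexError: list index out of range
```

View pics/e1.png

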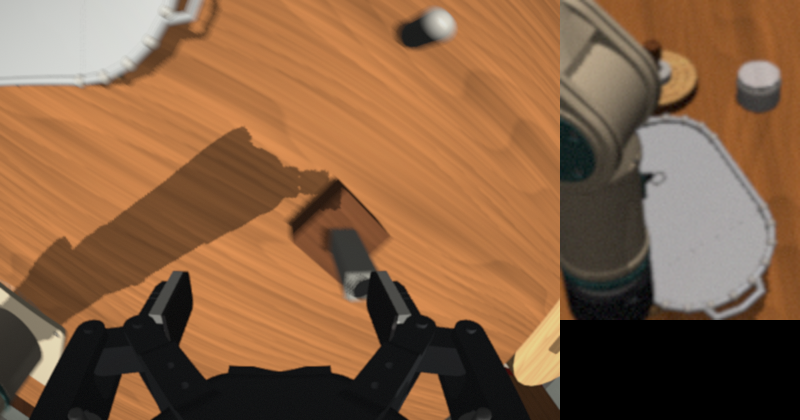

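>>> {"fn": "play_rows", "kwargs": {
  "targets": [
    [0, -4, 5.8, 0, 0],
    [0, -4, 5.8, 0, 0],
    [0, -4, 5.8, 0, 0]
  ]
}}

```text
clock: 10.2
eef_pos: [464.5, -351.6, 210.6]
tool_rot: [3.14, 0.001, 0.521]
force: [-0.9, 0.8, -0.0]
width: 85.3
gripper_force: 0.0
```

```bash
cat > e.py <<'E'
from h import *
np.set_printoptions(precision=2,suppress=True)
s,p,d=shot('wrist'); print(s['clock'],s['eef_pos'],s['tool_rot'],s['force']); save(p,'w5.png')
W=cloud('wrist',d,s)
for k in ctrl.trace('wrist','gauge')[:1]:
        q=W[k['pixels']]; q=q[~np.isnan(q[:,0])]; print(k['confidence'],k['bbox'],len(q))
        t=q[abs(q[:,2]-135)<4]; cc=cv2.minAreaRect(t[:,:2].astype(np.float32)); print(cc,np.median(t[:,2]))
s,p,d=shot('side'); save(p,'s1.png'); W=cloud('side',d); np.save('side1.npy',W)
print(ctrl.search_frame('side','mark')[:3])
z=np.load('tray.npz'); P=np.array([519.5,88.5,76.7]); print('expected mark px',proj('side',P), proj('scene',P))
E
python3 e.py
```

```text
10.2 [ 464.47 -351.62  210.6 ] [3.14 0.   0.52] [-0.9   0.76 -0.03]
0.86 [258.7, 183.6, 297.9, 251.0] 2240
((464.5832214355469, -351.2449035644531), (24.0271053314209, 24.013940811157227), 30.876955032348633) 135.56522713026163
[{'bbox': [207.5, 157.1, 279.2, 264.1], 'confidence': 0.79}]
expected mark px [[219.98 189.71]] [[291.54 168.4 ]]
```

>>> {"fn": "play_rows", "kwargs": {
  "targets": [
    [0, 0, 0, 4, 0],
    [0.3, 0, 0, 8, 0],
    [0.4, 0, 0, 10, 0],
    [0.5, 0, 0, 10.4, 0],
    [1, 0, 0, 10.4, 0],
    [1, 0, 0, 10.4, 0],
    [1, 0, 0, 10.4, 0],
    [1, 0, 0, 10.4, 0],
    [1, 0, 0, 10.4, 0],
    [1, 0, 0, 10.4, 0]
  ]
}}

```text
clock: 11.4
eef_pos: [465.0, -349.8, 107.2]
tool_rot: [3.141, -0.0, 0.523]
force: [-1.0, 0.9, 2.9]
width: 23.4
gripper_force: 60.3
```

>>> {"fn": "play_rows", "kwargs": {
  "targets": [
    [1, 0, 0, -0.4, 0],
    [1, 0, 0, -0.8, 0],
    [1, 0, 0, -1.2, 0],
    [1, 0, 0, -1.2, 0]
  ]
}}

```text
clock: 11.8
eef_pos: [465.1, -349.8, 119.3]
tool_rot: [3.14, -0.001, 0.523]
force: [-0.1, 0.1, -2.0]
width: 23.8
gripper_force: 59.9
```

```bash
cat > f.py <<'E'
from h import *
import sys
np.set_printoptions(precision=2,suppress=True)
s,p,d=shot('wrist'); print(s['clock'],s['eef_pos'],s['tool_rot'],s['force'],s['width']); save(p,sys.argv[1])
W=cloud('wrist',d,s); M=np.linalg.inv(T(s)); k=ctrl.trace('wrist','gauge')[0]; print(k['confidence'],k['bbox'])
q=W[k['pixels']]@M[:3,:3].T+M[:3,3]; q=q[~np.isnan(q[:,0])]; np.save('g.npy',q)   # tool frame
print(len(q),np.percentile(q,[1,50,99],axis=0))
t=q[(abs(q[:,1])<9)&(q[:,2]<(float(sys.argv[2]) if len(sys.argv)>2 else 50))]; w=np.ones(len(t),bool); A=np.c_[t[:,1:],np.ones(len(t))]
c=np.median(t[:,0]); w=abs(t[:,0]-c)<12
for i in range(15):
    g=np.linalg.lstsq(A[w],t[w,0],rcond=None)[0]; w=abs(A@g-t[:,0])<max(1.2,8-i)
print('face: x = %.3f y + %.3f z + %.2f'%tuple(g),'tilt deg',np.degrees(np.arctan(g[1])),w.sum(),len(t),'z range',t[w,2].min(),t[w,2].max())
E
python3 f.py w6.png
```

```text
11.8 [ 465.15 -349.84  119.32] [ 3.14 -0.    0.52] [-0.1   0.05 -2.05] 23.791890557403306
0.97 [245.3, 227.6, 309.3, 370.9]
7580 [[-10.78 -11.13 -30.08]
 [  8.87   0.44 -15.56]
 [ 10.03  12.15  69.81]]
face: x = 0.002 y + -0.001 z + 9.19 tilt deg -0.0687220667120345 3804 5686 z range -49.13190176539307 49.77928894593083
```

View pics/w6.png

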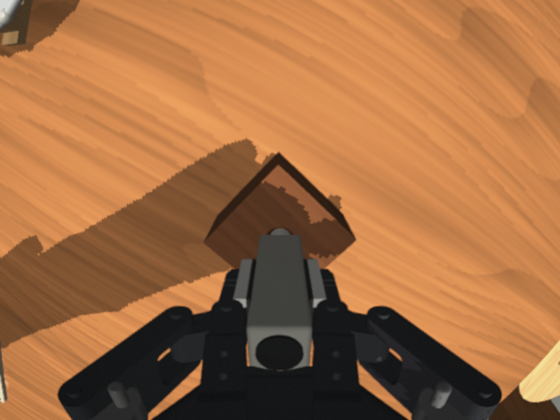

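>>> {"fn": "play_rows", "kwargs": {
  "targets": [
    [1, -0.3, 0, 0, 0],
    [1, -0.5, 0, 0, 0],
    [1, -0.7, 0, 0, 0],
    [1, -0.9, 0, 0, 0],
    [1, -1.1, 0, 0, 0],
    [1, -1.3, 0, 0, 0],
    [1, -1.3, 0, 0, 0]
  ]
}}

```text
clock: 12.6
eef_pos: [457.1, -354.3, 119.2]
tool_rot: [3.14, -0.006, 0.525]
force: [5.4, 3.6, -0.0]
width: 23.2
gripper_force: 60.0
```

```bash
python3 f.py w7.png
```

```text
12.6 [ 457.1  -354.28  119.18] [ 3.14 -0.01  0.53] [ 5.4   3.57 -0.02] 23.180654395302142
0.62 [247.9, 216.7, 312.7, 370.9]
7978 [[-11.51 -10.93 -29.85]
 [  8.57   0.44 -11.84]
 [ 14.41  12.17  71.62]]
face: x = -0.000 y + 0.092 z + 9.66 tilt deg 5.270487683845692 4345 5947 z range -29.6054288756726 49.9679831207757
```

>>> {"fn": "play_rows", "kwargs": {
  "targets": [
    [1, -0.2, 0, 0, 0],
    [1, -0.4, 0, 0, 0],
    [1, -0.6, 0, 0, 0],
    [1, -0.8, 0, 0, 0],
    [1, -1.0, 0, 0, 0],
    [1, -1.0, 0, 0, 0]
  ]
}}

```text
clock: 13.3
eef_pos: [448.5, -359.2, 119.0]
tool_rot: [3.14, -0.006, 0.525]
force: [6.4, 3.8, -1.0]
width: 22.9
gripper_force: 59.8
```

```bash
python3 f.py w7.png
```

```text
13.3 [ 448.52 -359.23  119.02] [ 3.14 -0.01  0.53] [ 6.43  3.79 -0.99] 22.885981449729105
0.71 [245.5, 198.5, 311.6, 371.3]
8554 [[-12.55 -11.02 -29.6 ]
 [  8.71   0.44  -7.55]
 [ 21.87  11.96  70.66]]
face: x = 0.001 y + 0.226 z + 10.46 tilt deg 12.735465523740915 5104 6407 z range -30.015181431104637 49.95129917359117
```

>>> {"fn": "play_rows", "kwargs": {
  "targets": [
    [1, -0.1, 0, 0, 0],
    [1, -0.2, 0, 0, 0],
    [1, -0.28, 0, 0, 0],
    [1, -0.28, 0, 0, 0],
    [1, -0.28, 0, 0, 0]
  ]
}}

```text
clock: 13.9
eef_pos: [446.4, -360.5, 118.9]
tool_rot: [3.139, -0.006, 0.526]
force: [6.9, 4.0, -2.0]
width: 23.4
gripper_force: 59.8
```

```bash
python3 f.py w7.png
```

```text
13.9 [ 446.38 -360.54  118.95] [ 3.14 -0.01  0.53] [ 6.87  3.99 -1.99] 23.376101448315165
0.76 [248.3, 197.0, 310.7, 370.7]
8795 [[-13.08 -11.09 -29.5 ]
 [  8.98   0.44  -6.46]
 [ 23.75  12.1   70.18]]
face: x = 0.002 y + 0.261 z + 10.71 tilt deg 14.6233640188049 5323 6556 z range -29.950989108431415 49.99941173914107
```

>>> {"fn": "play_rows", "kwargs": {
  "targets": [
    [1, 0.3, 0, -0.1, 0],
    [1, 0.5, 0, -0.3, 0],
    [1, 0.5, 0, -1, 0],
    [1, 0.5, 0, -3, 0],
    [1, 0.5, 0, -6, 0],
    [1, 0.5, 0, -9, 9.2],
    [1, 0.5, 0, -9, 9.2],
    [1, 0.5, 0, -9, 9.2],
    [1, 0.5, 0, -9, 9.2]
  ]
}}

```text
clock: 14.9
eef_pos: [445.6, -359.6, 207.7]
tool_rot: [-3.14, 0.002, 0.364]
force: [0.3, -0.1, -2.1]
width: 23.1
gripper_force: 60.0
```

```bash
python3 f.py w8.png 50
python3 - <<'E'
import numpy as np
from h import *
q=np.load('g.npy'); print(np.percentile(q[:,2],[0.2,99,99.8]), q[q[:,2]>74][:, :].mean(0) if (q[:,2]>74).any() else '')
# ring in side image: refine dark-line circle around expected pixel
im=cv2.imread('pics/s1.png'); cv2.imwrite('pics/ring.png',cv2.resize(im[165:215,195:255],None,fx=8,fy=8,interpolation=cv2.INTER_CUBIC))
E
```

```text
14.9 [ 445.58 -359.62  207.69] [-3.14  0.    0.36] [ 0.28 -0.1  -2.1 ] 23.12424463447349
0.71 [248.1, 194.9, 312.6, 371.0]
8824 [[-13.42 -11.23 -29.52]
 [  8.95   0.37  -6.35]
 [ 23.55  12.12  72.81]]
face: x = -0.001 y + 0.254 z + 10.73 tilt deg 14.265791505268174 5248 6521 z range -30.054976268174073 49.97912330359583
[-30.14407949  72.8137549  207.29927067] [-4.09658365e+01  1.33249091e-01  1.62239211e+02]
```

View pics/w8.png

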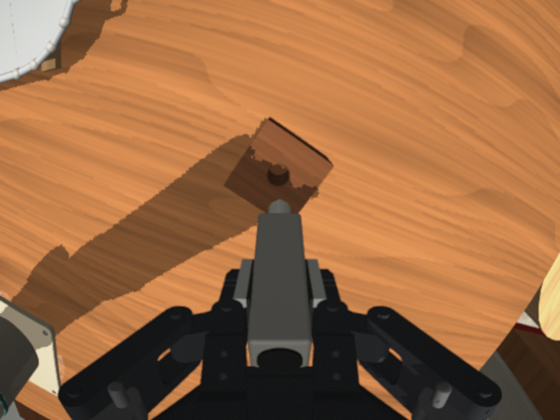

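View pics/ring.png

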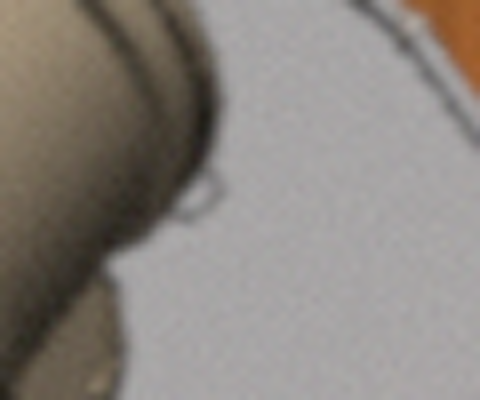

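>>> {"fn": "play_rows", "kwargs": {
  "targets": [
    [1, 14.9, -39.3, 0.5, 0],
    [1, 14.9, -39.3, 0.5, 0],
    [1, 14.9, -39.3, 0.5, 0],
    [1, 14.9, -39.3, 0.5, 0],
    [1, 14.9, -39.3, 0.5, 0],
    [1, 14.9, -39.3, 0.5, 0],
    [1, 14.9, -39.3, 0.5, 0],
    [1, 14.9, -39.3, 0.5, 0],
    [1, 14.9, -39.3, 0.5, 0],
    [1, 14.9, -39.3, 0.5, 0]
  ]
}}

```text
clock: 16.0
eef_pos: [446.0, 64.3, 202.9]
tool_rot: [-3.14, 0.001, 0.371]
force: [-0.2, -0.8, -1.4]
width: 23.5
gripper_force: 60.1
```

>>> {"fn": "play_rows", "kwargs": {
  "targets": [
    [1, 0, 0, 0, 0],
    [1, 0, 0, 0, 0]
  ]
}}

```text
clock: 16.2
eef_pos: [446.4, 58.7, 203.3]
tool_rot: [3.141, 0.001, 0.361]
force: [-0.0, -0.8, -1.5]
width: 23.5
gripper_force: 60.1
```

```bash
cat > r.py <<'E'
from h import *
import sys
np.set_printoptions(precision=2,suppress=True)
s,p,d=shot('wrist'); print(s['clock'],s['eef_pos'],s['tool_rot'],s['force'],s['width']); save(p,sys.argv[1])
W=cloud('wrist',d,s); M=np.linalg.inv(T(s)); V=W@M[:3,:3].T+M[:3,3]; np.save('V.npy',V)
t=V[~np.isnan(V[...,0])&(np.arange(420)[:,None]<230)]; n0=np.array([-.2588,0,-.9659])
h=t@n0; hh,e=np.histogram(h,np.arange(-200,0,2)); h0=e[hh.argmax()]+1; w=abs(h-h0)<4
for i in range(5):
    c=t[w].mean(0); n=np.linalg.svd(t[w]-c,full_matrices=False)[2][2]; n*=-np.sign(n[2]); w=abs((t-c)@n)<2.5
print('plane n(tool)',n,'tilt',np.degrees(np.arctan2(n[0],n[2]))+180,'at',c,w.sum())
print(ctrl.search_frame('wrist','mark')[:2]); print('exp px',proj('wrist',[519.5,88.5,76.7],s))
E
python3 r.py w9.png
```

```text
16.2 [446.37  58.7  203.28] [3.14 0.   0.36] [-0.01 -0.83 -1.46] 23.457798245503938
plane n(tool) [-0.26 -0.   -0.97] tilt 15.055532029989962 at [ 83.1   44.14 122.76] 67163
[{'bbox': [108.8, 2.4, 547.7, 219.1], 'confidence': 0.65}, {'bbox': [0.0, 12.0, 54.7, 60.4], 'confidence': 0.31}]
exp px [[275.59 107.92]]
```

View pics/w9.png

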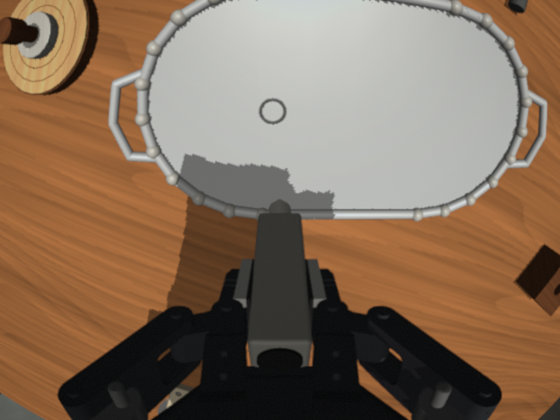

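Run:
```python
from h import *
np.set_printoptions(precision=2,suppress=True)
V=np.load('V.npy'); g=cv2.cvtColor(cv2.imread('pics/w9.png'),cv2.COLOR_BGR2GRAY)
c=g[90:132,250:296].astype(int); m=(c<np.median(c)-25).astype(np.uint8); pts=np.argwhere(m)[:,::-1].astype(np.float32)
(e,ax,an)=cv2.fitEllipse(pts); u,v=e[0]+250,e[1]+90; print(u,v,ax,len(pts))
w=np.nanmedian(V[int(v)-3:int(v)+5,int(u)-3:int(u)+5].reshape(-1,3),0); print('ring tool',w)
tip=np.array([19.6,0.35,83.8]); n=np.array([-.26,0,-.966])
for h in (15,3,-4): print(h, (w+h*n-tip)/10)
```

```text
272.33210945129395 110.77563285827637 (23.484317779541016, 25.150165557861328) 293
ring tool [ 77.23  -4.4  124.5 ]
15 [ 5.37 -0.48  2.62]
3 [ 5.69 -0.48  3.78]
-4 [ 5.87 -0.48  4.46]
```

>>> {"fn": "play_rows", "kwargs": {
  "targets": [
    [1, 4, -0.48, 0.5, 0],
    [1, 5.2, -0.48, 2, 0],
    [1, 5.37, -0.48, 2.6, 0],
    [1, 5.37, -0.48, 2.6, 0],
    [1, 5.37, -0.48, 2.6, 0]
  ]
}}

```text
clock: 16.8
eef_pos: [494.1, 82.7, 177.6]
tool_rot: [3.141, 0.002, 0.361]
force: [-0.1, 0.0, -2.6]
width: 23.5
gripper_force: 60.1
```

```bash
python3 f.py w10.png
python3 - <<'E'
import cv2
cv2.imwrite('pics/w10c.png',cv2.resize(cv2.imread('pics/w10.png')[150:280,200:360],None,fx=4,fy=4,interpolation=cv2.INTER_CUBIC))
E
```

```text
16.8 [494.08  82.71 177.58] [3.14 0.   0.36] [-0.07  0.   -2.59] 23.469835560561727
0.59 [247.0, 199.3, 307.8, 370.7]
8911 [[-13.8  -11.53 -29.58]
 [  8.86   0.37  -6.51]
 [ 23.48  12.16  81.24]]
face: x = -0.000 y + 0.255 z + 10.72 tilt deg 14.284218655347521 5268 6551 z range -29.900580613860114 49.959858427216176
```

View pics/w10c.png

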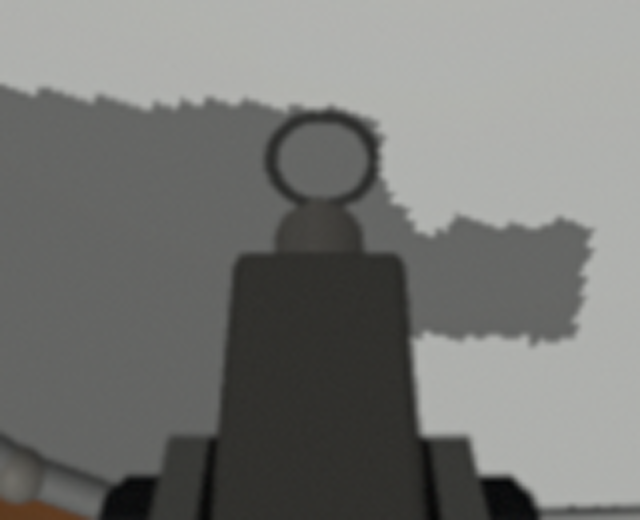

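Run:
```python
from h import *
np.set_printoptions(precision=1,suppress=True)
s=ctrl.read_state(); M=T(s)
a=np.radians(14.28); u=np.array([np.sin(a),0,np.cos(a)]); tip=np.array([19.6,.35,83.8]); v=np.array([np.cos(a),0,-np.sin(a)])
f=lambda P: (proj('wrist',M[:3,:3]@P+M[:3,3],s)[0]-[200,150])*4
print('tip',f(tip),'tip front edge',f(tip+3*v),'sleeve bottom front',f(tip-10*u+7*v),'sleeve side',f(tip-10*u+[0,7,0]),f(tip-10*u-[0,7,0]),'sleeve top front',f(tip-30*u+7*v),'barrel bottom front',f(tip-30*u+12*v))
print('ring if calc right',f(tip+15*np.array([.26,0,.966])))
```

```text
tip [315.9 208.9] tip front edge [315.9 193.3] sleeve bottom front [315.9 205.3] sleeve side [360.6 243.2] [271.2 243.2] sleeve top front [315.9 281.2] barrel bottom front [315.9 251.8]
ring if calc right [315.9 161.4]
```

>>> {"fn": "play_rows", "kwargs": {
  "targets": [
    [1, 0.15, 0, 0.4, 0],
    [1, 0.28, 0, 0.8, 0],
    [1, 0.35, 0, 1.1, 0],
    [1, 0.35, 0, 1.1, 0],
    [1, 0.35, 0, 1.1, 0]
  ]
}}

```text
clock: 17.4
eef_pos: [498.3, 85.1, 166.5]
tool_rot: [-3.142, 0.0, 0.363]
force: [0.5, -0.8, -1.9]
width: 23.5
gripper_force: 60.1
```

>>> {"fn": "play_rows", "kwargs": {
  "targets": [
    [1, 0.05, 0, 0.2, 0],
    [1, 0.05, 0, 0.2, 0],
    [1, 0.05, 0, 0.2, 0]
  ]
}}

```text
clock: 17.7
eef_pos: [498.8, 85.3, 164.6]
tool_rot: [3.142, 0.0, 0.363]
force: [-0.0, -0.5, -1.6]
width: 23.3
gripper_force: 60.1
```

>>> {"fn": "play_rows", "kwargs": {
  "targets": [
    [1, 0.05, 0, 0.2, 0],
    [1, 0.05, 0, 0.2, 0],
    [1, 0.05, 0, 0.2, 0]
  ]
}}

```text
clock: 18.0
eef_pos: [499.3, 85.5, 162.7]
tool_rot: [3.142, -0.0, 0.363]
force: [-0.9, -0.4, -0.5]
width: 23.1
gripper_force: 60.2
```

```bash
cat > fz.py <<'E'
from h import *
n=np.array([-.2588*.935,-.2588*.355,.966]); F=[];P=[]
for i in range(8):
    s=ctrl.read_state(); F.append(s['force']); P.append(s['eef_pos']); ctrl.get_image('wrist')
F=np.array(F); print(s['clock'],np.mean(F,0).round(2),'n-force %.2f sd %.2f'%((F@n).mean(),(F@n).std()),np.mean(P,0).round(2),s['gripper_force'])
E
python3 fz.py
```

```text
18.35 [-0.56 -0.11  0.39] n-force 0.52 sd 0.59 [499.34  85.47 162.7 ] 60.16478776931763
```

>>> {"fn": "play_rows", "kwargs": {
  "targets": [
    [1, 0.04, 0, 0.12, 0],
    [1, 0.07, 0, 0.24, 0],
    [1, 0.07, 0, 0.24, 0],
    [1, 0.07, 0, 0.24, 0]
  ]
}}

```text
clock: 18.8
eef_pos: [500.0, 85.7, 160.2]
tool_rot: [3.142, 0.0, 0.363]
force: [-0.5, -1.1, 2.0]
width: 23.4
gripper_force: 60.3
```

```bash
python3 fz.py; python3 f.py w11.png
python3 - <<'E'
import cv2
cv2.imwrite('pics/w11c.png',cv2.resize(cv2.imread('pics/w11.png')[150:280,200:360],None,fx=4,fy=4,interpolation=cv2.INTER_CUBIC))
E
```

```text
19.15 [-0.86 -0.35  2.05] n-force 2.22 sd 0.52 [499.95  85.71 160.25] 60.33578395843506
19.2 [499.95  85.73 160.23] [3.14 0.   0.36] [-1.46 -0.35  2.33] 23.364964534377528
0.82 [246.2, 197.1, 310.8, 370.8]
8713 [[-12.86 -11.   -29.48]
 [  8.98   0.37  -6.73]
 [ 23.47  12.08  69.78]]
face: x = 0.002 y + 0.255 z + 10.72 tilt deg 14.2820497186948 5253 6519 z range -30.012871052888215 49.97151692909259
```

View pics/w11c.png

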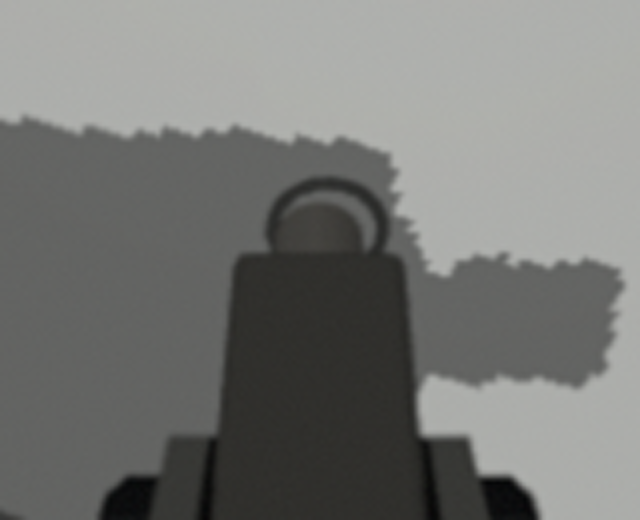

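```bash
sed -i 's/range(8)/range(20)/' fz.py; python3 fz.py
```

```text
20.25 [-1.04 -0.18  1.92] n-force 2.12 sd 0.42 [499.97  85.72 160.22] 60.33560872077942
```

>>> {"fn": "play_rows", "kwargs": {
  "targets": [
    [1, -0.01, 0, -0.04, 0],
    [1, -0.01, 0, -0.04, 0],
    [1, -0.01, 0, -0.04, 0]
  ]
}}

```text
clock: 20.6
eef_pos: [499.9, 85.7, 160.6]
tool_rot: [3.142, -0.0, 0.363]
force: [-1.1, -0.3, 0.8]
width: 23.1
gripper_force: 60.3
```

```bash
python3 fz.py; python3 -c "
from h import *
s,p,d=shot('side'); W=cloud('side',d)
for k in ctrl.trace('side','dolly')[:1]:
    q=W[k['pixels']]; q=q[~np.isnan(q[:,0])]; print(k['confidence'],np.percentile(q,[2,50,98],axis=0).round(0))
print(ctrl.finish_job())"
```

```text
21.55 [-0.84 -0.37  1.67] n-force 1.85 sd 0.53 [499.88  85.69 160.62] 60.334450006484985
the job is handed in; nothing more can be done
None
```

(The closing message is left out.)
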